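# Trip the limit switch and let the tub through

### The arm

A 6-joint arm with a two-finger parallel gripper is mounted at the origin on a cart in front of the work surface, level with it; the furniture and walls round the work are solid. World frame = base frame: x ahead of the robot, y to its left, z up, the work surface at z = 0. Lengths are in m, angles in rad, forces in N, time in s.
With the tool pointing down it reaches from about 0.325 to 1 m from the base axis. Payload 5.1 kg.
Tool frame: the origin (TCP) lies midway between the tips of the shut fingers; the grasp point (between the pads) lies 19 mm behind it; z points along the fingers, y is the line along which they close (so a half turn about z gives the same grasp; the last joint's range is limited). The gripper opens to 85 mm and grips with 20 to 120 N. Pads are 22 mm wide; open, the fingers measure 114 mm over their backs; the gripper's body (76 mm by 85 mm) begins 54 mm behind the grasp point. The pads swing forward as they close: fully open they stand 13 mm farther back than shut.
Start: joints at [-1.3, 0.124, 1.65, -0, 1.367, -0.083], TCP at [0.225, -0.61, 0.231] pointing down, gripper open.
Joint ranges: [-2.61, 2.61], [-1.02, 2.33], [0.03, 2.71], [-1.35, 4.49], [0.32, 2.68], [-2.91, 2.91]. Speed limits (rad/s): [2.57, 2.57, 3.14, 3.14, 3.14, 3.14].

### API

Orientations are given as a unit quaternion [x, y, z, w].
In Python, from cell import arm gives the robot as it stands. The module is installed in compiled form; this text tells all that it offers.
- The arm moves only by the tool carry_out, never from a script. Its argument "moves" is a list of rows, each a list of 5 numbers: the closure in counts, from 0 (fully open) to 255 (shut), then the shift along the tool's x, y, z in m, then the turn about the tool's z in degrees. A call has 1 to 5 rows; each row shifts and turns the commanded pose from where the row before left it, along the tool's axes as they then stand; what a row does not reach is not made up. A row lasts 1/8 s, in which the tool goes at most 62.5 mm and 10.7 degrees, less where a joint would pass 70% of its speed; a pose out of reach is approached as far as the arm can. A call with a gripper value outside its range is refused whole. The fingers move at their own pace and stop on an object; the grip force is fixed at half the most. Time passes only in rows, so rows that do not move let the fingers close. It gives the time, the measured TCP pose, the force, the opening and the grip force at its end, in the units of the state.
- arm.state(): the state, without advancing time (a new reading comes with each control period).
- arm.camera(name): name is "scene" or "top" or "wrist"; returns a dict with "pixels" (420x560x3 uint8, red, green, blue), "range_z" (420x560 float32, m along the optical axis (not along the pixel's ray), 0 where there is no reading), "intrinsics" (3x3 intrinsics, pixels), "position" and "rotation" of the camera in the world; the wrist camera has in their place "hand_eye" (4x4, takes a point from camera to tool coordinates, whose origin is the TCP and whose axes are the flange's). Camera axes: x right, y down, z forward; pixel columns grow to the right and rows downward; lengths in m; the calibration is good to about 2 mm. A picture is of the moment at which its call begins: read the wrist's pose just before it.
- arm.hand_in(): hands the job in; it is judged then, once.
Trained networks look in a picture, given as the dict that the camera call returned (one of the last four; its "shot" number tells which), for a name from the list of things; names that differ only in an ending like _2 or _b are one class to them, and where a whole thing is asked for, a point or a joint stands for the part that bears it (a point fixed in the world has none). Each returns a list of dicts, best first, with "confidence" (0 to 1); they miss things now and then, are a little off and sometimes report something else, mostly with a low value. They report only what shows in the picture. A call takes as long as a camera call.
- arm.masks_of(query, picture): "region" (420x560 bool, what is visible of it) and "extent" ([left, top, width, height] in pixels, round what is visible of it).
The state is a dict: "time": time; "qpos": joint angles; "qd": joint speeds; "joint_efforts": joint torques, N m; "tool_pos": TCP position; "eef_rot": TCP orientation; "wrist_force": force on the tool from outside, world axes, zero at the start; "torque": the same for the moment, N m; "opening": finger opening in m; "grip_force": force on a finger pad.
Only numpy, scipy, OpenCV 4.12 (cv2) and the standard library are available. Lean on these libraries where they do the work, as an engineer would, in place of code of your own. Each camera call takes 0.05 s, during which the arm holds its last target. There are 200 camera calls.

### The job

Push the roller lever of the limit switch beside the tub track toward the track, gently, until it clicks and the spring gate swings open, without driving the lever hard against its stop, then let the lever spring back. After that slide the waiting tub along the track through the open gate until it rests upright against the end stop, and leave the other things on the table where they are.

Things in the scene. Friction and masses are not known exactly. Their poses are not given: they have to be found in the camera images.
- tub_track: Fixed steel track, 130 mm wide (its x) and 400 mm long (its y), bed 10 mm thick; origin on the table under the middle of the bed. A tub slides along its +y between two low rails (inner faces at x = -44 and +44 mm, tops 27 mm above the table) up to an upright end stop plate (inner face at y = +190 mm, top 72 mm above the table). The end at -y is open. A spring gate crosses it at y = 0 at 36 to 46 mm above the table.
- limit_switch: Flat grey limit switch, 46 x 78 x 20 mm, screwed beside the track on its +x side, turned like the track; it was adjusted by hand along the track's x, so how far the lever must go before it clicks differs each time. Origin on the axis of the lever's shaft at the housing's underside, 10 mm above the table; carries the lever.
- lever (a joint): Turn of the lever about its upright shaft, rad: 0 at rest, where the arm points along the track's +y; grows counter-clockwise seen from above, so that the roller moves toward the track's -x, over the rail. A spring returns it. It clicks, and the gate flies open, somewhere between 0.2 and 0.65 rad; about 0.1 rad beyond the click it meets a hard stop. More than 20 N on switch or lever harms it.
- roller (a point): Centre of the black roller (24 mm in diameter, 24 mm high, upright axis, centre 81 mm above the table, top 93 mm) on top of the free end of the lever arm; the arm is 12 mm wide and 6 mm thick with its top 68 mm above the table. Moves with the lever. Other tubs, 55 mm high, stand close by on its +x side.
- lever_hinge (a point): Point on the lever's shaft axis at the height of the roller's centre, 85 mm from the roller's axis. The push needed at the roller rises to 4 to 9 N, then falls to about 0 to 2 N over the next 0.1 to 0.2 rad as the latch slips; the click comes at the end of that, after which the return spring gives 2 to 5 N.
- gate (a joint): Turn of the spring gate, rad: about 0 when latched across the track (a little negative while the lever is being pushed), 1.5 when swung fully open toward the track's +y, clear of the tub's way. The bar is 6 mm thick, 145 mm long, pivots at the track's x = -68 mm, y = -1 mm, and its tip is held by the lever until the click. It takes about 1 s to swing fully open.
- tub_center (a point): Centre, half-way up, of the pink open tub that stands on the track before the gate: 96 mm across the rim, 76 mm at the foot, 55 mm high, its underside on the bed 10 mm above the table. Weighs about 0.24 kg.
- bay (a point): Point on the track bed under the middle of the tub when it stands against the end stop (track y = +142 mm).
- cup: Steel measuring cup, 72 mm across, 82 mm high, stands to the right of the track; origin under its middle. Not to be moved.
- dye: Small amber bottle with a black cap, 42 mm across, 85 mm high, stands beside the track; origin under its middle. Not to be moved.
- tape: Roll of brown packing tape lying flat, 101 mm across, 48 mm high; origin under its middle. Not to be moved.

How it is judged:
On the way, in this order (a step that is already met when the one before it is completed fails the run):
1. the lever is deflected until it clicks and the gate springs away (value of joint lever above 0.08 rad and value of joint gate above 0.12 rad and y of tub_center in the frame of tub_track below -0.05 m).
2. the lever is let go and back at rest, the gate fully open, the tub not yet moved on (value of joint lever below 0.04 rad and contact force between each of the arm, the fingers and limit_switch below 0.3 N and value of joint gate above 1.2 rad and y of tub_center in the frame of tub_track below 0 m), for 0.1 s.
3. the tub is slid against the end stop (y of tub_center in the frame of tub_track above 0.13 m).
At the end, for the whole second after the job is handed in: The tub stands upright (within 0.1 rad) and still on the bed between the rails, within 12 mm of touching the end stop and 18 mm of the bay point; the lever is back at rest (under 0.04 rad) and the gate fully open (over 1.2 rad) (y of tub_center in the frame of tub_track between 0.13 and 0.155 m and horizontal distance between tub_center and bay below 0.018 m and angle between tub_center's own z axis and vertical below 0.1 rad and height (world z) of tub_center below 0.045 m and linear speed of tub below 0.01 m/s and value of joint lever below 0.04 rad and value of joint gate above 1.2 rad).
It fails at once if the switch or its lever is pushed with more than 20 N (contact force between any of the fingers, the arm and limit_switch above 20 N).
It fails at once if the tub is lifted off the track or tipped (height (world z) of tub_center above 0.06 m or angle between tub_center's own z axis and vertical above 0.35 rad).
It fails at once if the cup, the bottle or the tape roll is moved by more than 20 mm (distance of any of cup, dye, tape from where it was at the start of the episode above 0.02 m).
It also fails if it takes over 53 s, if anything falls off the work surface, if the arm or the gripper's body presses on something with over 40 N, if the wrist force passes 120 N, or if a joint passes its speed limit or range.

## Working session

There is one attempt and no reset: what is moved stays moved. The work goes in short steps, Python scripts to look and compute and a tool call to move; the robot and the scene stay as the last step left them, time stands still between calls to the robot, and variables do not carry over. Pictures are saved under pics/ and viewed, at most 10 in all, crops included, and the job is handed in when it is done.

Besides the shell and the picture viewer there is one more tool, called after "Call:" as a command line: name --pt "numbers of a row" for each row, then --argument value for the rest. carry_out: Moves the arm, as the interface text tells. Its arguments: {"type":"object","properties":{"moves":{"type":"array"}},"required":["moves"]}

```bash
mkdir -p pics
cat > h.py <<'E'
import numpy as np, cv2
from cell import arm
from scipy.spatial.transform import Rotation as R
def world(p):
    K=p["intrinsics"];z=p["range_z"];v,u=np.mgrid[:420,:560]
    c=np.stack([(u-K[0,2])/K[0,0]*z,(v-K[1,2])/K[1,1]*z,z],-1)
    r=np.array(p["rotation"]); r=r if r.shape==(3,3) else R.from_quat(r).as_matrix()
    w=c@r.T+np.array(p["position"]); w[z<=0]=np.nan
    return w
def save(p,n): cv2.imwrite("pics/"+n,cv2.cvtColor(p["pixels"],cv2.COLOR_RGB2BGR))
E
python3 - <<'E'
from h import *
s=arm.state();print({k:np.round(v,3) for k,v in s.items()})
for n in("top","scene"):
    p=arm.camera(n);save(p,n+"0.png");w=world(p);np.save(n+"0.npy",w)
    print(n,np.round(p["position"],3))
    for q in["tub_track","limit_switch","lever","roller","gate","tub_center","cup","dye","tape"]:
        for d in arm.masks_of(q,p)[:2]:
            x=w[d["region"]];x=x[~np.isnan(x[:,0])]
            print(q,round(d["confidence"],2),d["extent"],np.round(np.median(x,0),3),np.round(np.percentile(x,2,0),3),np.round(np.percentile(x,98,0),3))
E
```

```text
{'time': np.float64(0.0), 'qpos': array([-1.3  ,  0.125,  1.652, -0.   ,  1.368, -0.083]), 'qd': array([ 0.002,  0.001,  0.   ,  0.   , -0.001,  0.   ]), 'joint_efforts': array([-3.0000e-03, -4.2362e+01, -3.6546e+01, -0.0000e+00,  7.0000e-03,
        0.0000e+00]), 'tool_pos': array([ 0.225, -0.609,  0.23 ]), 'eef_rot': array([ 0.984,  0.176, -0.   , -0.001]), 'wrist_force': array([ 0.37 ,  0.124, -0.303]), 'torque': array([ 0.058,  0.045, -0.009]), 'grip_force': np.float64(0.0), 'opening': np.float64(0.085)}
top [0.317 0.083 1.089]
tub_track 0.63 [208.7, 170.6, 169.1, 102.8] [0.48  0.05  0.011] [ 0.366 -0.165  0.006] [0.572 0.212 0.07 ]
limit_switch 0.91 [255.1, 160.7, 47.2, 33.7] [0.575 0.054 0.033] [0.546 0.005 0.001] [0.606 0.115 0.095]
lever 0.87 [251.2, 160.6, 51.0, 38.3] [0.576 0.054 0.068] [0.536 0.001 0.026] [0.602 0.117 0.096]
roller 0.88 [256.2, 158.2, 45.9, 38.2] [0.578 0.059 0.068] [0.537 0.001 0.008] [0.604 0.118 0.096]
gate 0.76 [278.3, 195.5, 23.4, 53.4] [0.463 0.022 0.047] [ 0.395 -0.     0.008] [0.53  0.052 0.059]
tub_center 0.96 [325.1, 221.8, 38.9, 36.4] [ 0.423 -0
[... 827 characters left out ...]
181.5, 54.8, 21.9] [0.573 0.038 0.066] [ 0.532 -0.009  0.001] [0.64  0.118 0.095]
gate 0.74 [292.1, 198.8, 20.8, 38.6] [0.4   0.044 0.051] [ 0.391 -0.004  0.04 ] [0.532 0.053 0.058]
tub_center 0.58 [334.4, 186.9, 37.4, 37.7] [ 0.42  -0.106  0.046] [ 0.376 -0.152  0.012] [ 0.466 -0.063  0.065]
cup 0.67 [335.4, 140.3, 28.6, 33.8] [ 0.567 -0.225  0.055] [ 0.543 -0.267  0.003] [ 0.61  -0.199  0.082]
dye 0.65 [311.8, 170.4, 17.6, 30.3] [ 0.516 -0.078  0.05 ] [ 0.504 -0.101  0.007] [ 0.536 -0.065  0.086]
tape 0.64 [119.3, 230.3, 49.0, 50.8] [0.57  0.364 0.037] [0.53  0.318 0.001] [0.624 0.412 0.05 ]
tape 0.3 [207.3, 186.0, 168.7, 77.7] [0.475 0.062 0.011] [ 0.367 -0.109  0.002] [0.572 0.223 0.07 ]
```

Run:
```python
from h import *
w=np.load("top0.npy");a=cv2.imread("pics/top0.png")
cv2.imwrite("pics/c1.png",cv2.resize(a[130:290,180:430],None,fx=3.2,fy=3.2,interpolation=cv2.INTER_CUBIC))
for n in("top0","scene0"):
    w=np.load(n+".npy");x=w.reshape(-1,3)
    def sel(lo,hi):return x[((x>lo)&(x<hi)).all(1)]
    r=sel([.5,0,.088],[.65,.16,.1]);print("roller",len(r),r.mean(0),r.min(0),r.max(0))
    l=sel([.5,-.03,.062],[.65,.16,.073]);print("arm",len(l),l.mean(0))
    if len(l)>4: print(cv2.fitLine(l[:,:2].astype(np.float32),2,0,.01,.01).ravel())
    t=sel([.36,-.2,.058],[.49,-.04,.07]);print("tubrim",len(t),cv2.minEnclosingCircle(t[:,:2].astype(np.float32)))
    e=sel([.3,.15,.066],[.6,.3,.078]);print("stop",len(e),e.mean(0),cv2.fitLine(e[:,:2].astype(np.float32),2,0,.01,.01).ravel(),cv2.minAreaRect(e[:,:2].astype(np.float32)))
    b=sel([.3,-.25,.006],[.6,.3,.030]);print("rails",len(b),cv2.minAreaRect(sel([.33,-.25,.022],[.58,.3,.030])[:,:2].astype(np.float32)))
    m=sel([.3,-.3,.02],[.8,.5,.2]);
    o=sel([.56,-.2,.045],[.8,.3,.06]);print("othertubs",len(o),o.min(0),o.max(0))
```

```text
roller 78 [0.59400902 0.10903884 0.09391775] [0.5831015  0.09829107 0.08878019] [0.6049479  0.11983821 0.09944327]
arm 180 [0.57623229 0.05839479 0.06838809]
[0.32766744 0.9447931  0.5762323  0.05839479]
tubrim 121 ((0.4231402277946472, -0.10571775585412979), 0.04635373875498772)
stop 197 [0.53277997 0.20434103 0.07148531] [ 0.94359654 -0.33109757  0.53278     0.20434102] ((0.5335554480552673, 0.20427250862121582), (0.010648610070347786, 0.10872543603181839), 70.8631820678711)
rails 7051 ((0.4991024136543274, -0.00727391242980957), (0.4342207908630371, 0.2269180864095688), 79.3777084350586)
othertubs 2347 [ 0.56126409 -0.1994885   0.04500579] [0.7998085  0.2997077  0.05997007]
roller 59 [0.59072612 0.10888628 0.09256586] [0.57915962 0.09676516 0.08809276] [0.60670605 0.11960322 0.09669509]
arm 174 [0.57464729 0.06298217 0.06746553]
[0.33128837 0.94352955 0.5746473  0.06298217]
tubrim 214 ((0.4203977584838867, -0.10834379494190216), 0.049584418535232544)
stop 155 [0.52756864 0.20533357 0.07133603] [ 0.9431524  -0.33236045  0.52756864  0.20533356] ((0.5312629342079163, 0.20371907949447632), (0.00969299953430891, 0.11092309653759003), 70.60598754882812)
rails 6132 ((0.47124555706977844, -0.0068307071924209595), (0.47717469930648804, 0.2163553535938263), 89.93267822265625)
othertubs 2477 [ 0.56017071 -0.19947835  0.04500002] [0.7998315  0.2998271  0.05999145]
```

View pics/c1.png

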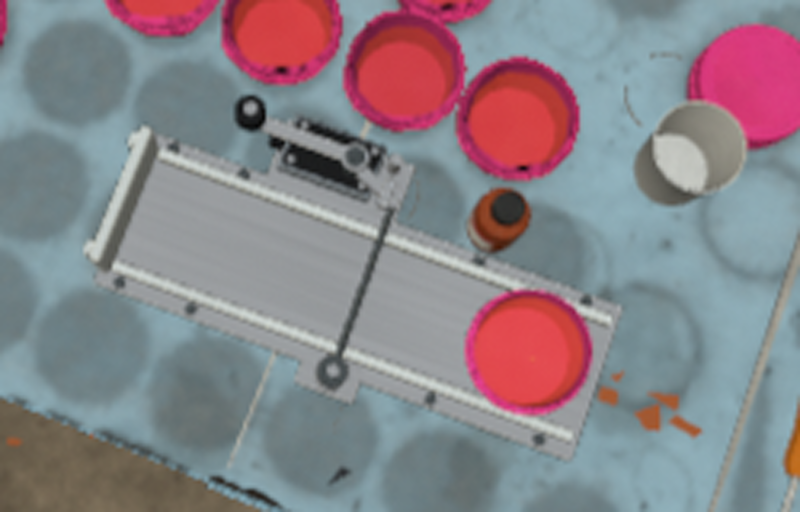

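Call:
carry_out --pt "255 0.03 0 0 -10.1" --pt "255 0.04 0 0 -10.1" --pt "255 0.04 0 0 -10.1" --pt "255 0.04 0 0 -10.1" --pt "255 0.04 0 0 -10"

```text
time: 1.62
tool_pos: [0.3642, -0.4865, 0.2313]
eef_rot: [0.814, 0.581, 0.0, 0.0]
wrist_force: [0.3, 0.8, 0.0]
opening: 0.0002
grip_force: 0.0
```

Call:
carry_out --pt "255 0.06 0.006 0 0" --pt "255 0.06 0.006 0 0" --pt "255 0.06 0.006 0 0" --pt "255 0.06 0.006 0 0" --pt "255 0.06 0.006 0 0"

```text
time: 2.25
tool_pos: [0.4915, -0.2124, 0.2317]
eef_rot: [0.816, 0.578, 0.0, 0.0]
wrist_force: [0.3, -1.0, 0.2]
opening: 0.0001
grip_force: 0.0
```

Call:
carry_out --pt "255 0.06 0.006 0 0" --pt "255 0.06 0.006 0 0" --pt "255 0.06 0.006 0 0" --pt "255 0.06 0.006 0 0" --pt "255 0.03 0.006 0 0"

```text
time: 2.88
tool_pos: [0.6092, 0.0335, 0.2314]
eef_rot: [0.815, 0.58, 0.0, -0.0]
wrist_force: [0.3, 0.3, 0.2]
opening: 0.0002
grip_force: 0.0
```

```bash
cat >> h.py <<'E'
ang=np.arctan2(.3315,.9435);O=np.array([.4673,.02]);X=np.array([np.cos(ang),-np.sin(ang)]);Y=np.array([np.sin(ang),np.cos(ang)])
def trk(p): p=np.asarray(p)[...,:2]-O; return np.stack([p@X,p@Y],-1)
def tool():
    s=arm.state();r=R.from_quat(s["eef_rot"]).as_matrix()
    print("t",round(s["time"],2),"track xy",np.round(trk(s["tool_pos"]),4),"z",np.round(s["tool_pos"][2],4),"toolx angle-tracky deg",np.round(np.degrees(np.arctan2(r[1,0],r[0,0])-(np.pi/2-ang)),2),"F",np.round(s["wrist_force"],2))
E
python3 - <<'E'
from h import *
tool()
for n in("top","scene","wrist"):
    p=arm.camera(n)
    if n=="wrist":
        s=arm.state();H=np.array(p["hand_eye"]);T=np.eye(4);T[:3,:3]=R.from_quat(s["eef_rot"]).as_matrix();T[:3,3]=s["tool_pos"]
        M=T@H;p["rotation"]=M[:3,:3];p["position"]=M[:3,3];save(p,"w1.png")
    w=world(p).reshape(-1,3)
    x=w[((w>[.5,0,.088])&(w<[.65,.16,.1])).all(1)];x=x[:, :]
    if len(x): print(n,len(x),trk(x).min(0),trk(x).max(0),trk(x).mean(0),np.median(x[:,2]))
    t=w[((w>[.36,-.2,.058])&(w<[.49,-.04,.07])).all(1)]
    if len(t):print("tub",trk(t).min(0),trk(t).max(0))
E
```

```text
t 2.88 track xy [0.1294 0.0598] z 0.2314 toolx angle-tracky deg 0.19 F [0.3  0.34 0.17]
top 67 [0.0791393  0.11747337] [0.10086685 0.1373344 ] [0.0894931  0.12749556] 0.09329383313862871
tub [-0.03463104 -0.17894466] [ 0.0449173  -0.12455595]
scene 56 [0.07427395 0.11361443] [0.10111449 0.13645225] [0.08706488 0.12484432] 0.0929609232206674
tub [-0.04727877 -0.18154434] [ 0.04586626 -0.08936403]
wrist 609 [0.07992876 0.1122264 ] [0.10321409 0.13550601] [0.09189266 0.12428924] 0.09259252807382629
tub [-0.04513274 -0.18108865] [ 0.02364466 -0.08835857]
```

Call:
carry_out --pt "255 0.058 0.004 0 0" --pt "255 0 0 0.06 0" --pt "255 0 0 0.06 0" --pt "255 0 0 0.035 0" --pt "255 0 0 0 0"

```text
time: 3.65
tool_pos: [0.6283, 0.0827, 0.0724]
eef_rot: [0.816, 0.578, -0.003, -0.002]
wrist_force: [1.0, -0.5, 0.6]
opening: -0.0003
grip_force: 0.0
```

Run:
```python
from h import *
tool()
p=arm.camera("scene");cv2.imwrite("pics/s2.png",cv2.resize(cv2.cvtColor(p["pixels"],cv2.COLOR_RGB2BGR)[120:270,180:400],None,fx=3,fy=3,interpolation=cv2.INTER_CUBIC))
```

```text
t 3.65 track xy [0.1311 0.1125] z 0.0724 toolx angle-tracky deg -0.05 F [ 0.98 -0.52  0.65]
```

View pics/s2.png

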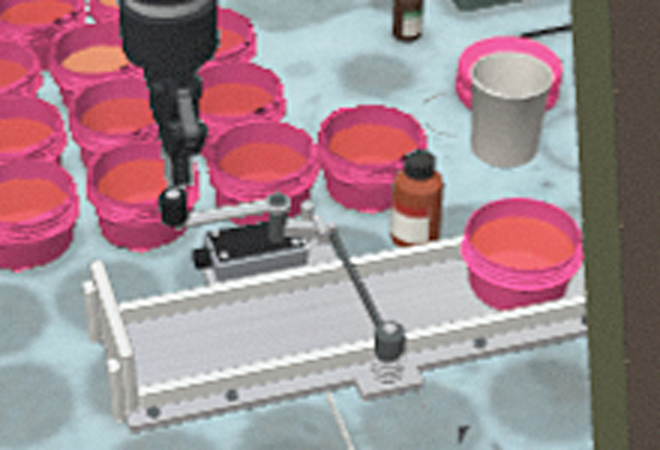

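Call:
carry_out --pt "255 0.003 -0.006 -0.002 0" --pt "255 0 -0.006 0 0" --pt "255 0 -0.005 0 0" --pt "255 0 -0.005 0 0" --pt "255 0 0 0 0"

```text
time: 4.32
tool_pos: [0.613, 0.0942, 0.0797]
eef_rot: [0.816, 0.578, 0.002, 0.001]
wrist_force: [4.7, -0.5, 1.0]
opening: 0.0002
grip_force: 2.2
```

```bash
cat > g.py <<'E'
from h import *
tool()
p=arm.camera("scene");w=world(p).reshape(-1,3);t=np.c_[trk(w),w[:,2]]
r=t[((t>[.0,.085,.086])&(t<[.12,.15,.1])).all(1)]
g=t[((t>[-.09,-.03,.033])&(t<[.06,.14,.062])).all(1)]  # gate points
print("roller-ish",len(r),"gate n",len(g),g[:,:2].min(0) if len(g) else "",g[:,:2].max(0) if len(g) else "")
E
python3 g.py
```

```text
t 4.33 track xy [0.1129 0.1183] z 0.0797 toolx angle-tracky deg 0.04 F [ 4.65 -0.52  1.04]
roller-ish 106 gate n 226 [-0.08029356 -0.01359454] [0.05980072 0.01117128]
```

Call:
carry_out --pt "255 0 -0.002 0 0" --pt "255 0 -0.002 0 0" --pt "255 0 -0.002 0 0" --pt "255 0 0 0 0"

```text
time: 4.88
tool_pos: [0.6079, 0.0963, 0.0796]
eef_rot: [0.816, 0.578, 0.002, 0.001]
wrist_force: [4.7, 0.6, 1.7]
opening: 0.0
grip_force: 2.8
```

```bash
python3 g.py
```

```text
t 4.88 track xy [0.1074 0.1186] z 0.0796 toolx angle-tracky deg 0.01 F [4.67 0.64 1.67]
roller-ish 106 gate n 221 [-0.08110443 -0.01412905] [0.05700018 0.01069249]
```

Call:
carry_out --pt "255 0 -0.002 0 0" --pt "255 0 -0.002 0 0" --pt "255 0 -0.002 0 0" --pt "255 0 0 0 0"

```text
time: 5.42
tool_pos: [0.6011, 0.0982, 0.079]
eef_rot: [0.816, 0.578, 0.001, 0.0]
wrist_force: [3.7, -0.3, 1.6]
opening: 0.0002
grip_force: 1.8
```

```bash
python3 g.py
```

```text
t 5.42 track xy [0.1003 0.1182] z 0.079 toolx angle-tracky deg 0.03 F [ 3.73 -0.26  1.64]
roller-ish 112 gate n 216 [-0.08130178 -0.01277834] [0.05961114 0.01147714]
```

Call:
carry_out --pt "255 0 -0.002 0 0" --pt "255 0 -0.002 0 0" --pt "255 0 -0.001 0 0" --pt "255 0 0 0 0"

```text
time: 5.98
tool_pos: [0.5952, 0.0995, 0.0777]
eef_rot: [0.816, 0.578, -0.001, -0.0]
wrist_force: [3.0, -1.4, -0.9]
opening: 0.0
grip_force: 1.4
```

```bash
python3 g.py
```

```text
t 5.97 track xy [0.0943 0.1174] z 0.0777 toolx angle-tracky deg 0.04 F [ 2.96 -1.42 -0.87]
roller-ish 109 gate n 315 [-0.08012817 -0.01270037] [0.0520186  0.07579724]
```

Call:
carry_out --pt "255 0 0 0 0" --pt "255 0 0 0 0"

```text
time: 6.28
tool_pos: [0.5954, 0.0995, 0.0778]
eef_rot: [0.816, 0.578, -0.0, -0.0]
wrist_force: [2.3, -2.2, -1.8]
opening: 0.0
grip_force: 1.4
```

```bash
python3 g.py
```

```text
t 6.28 track xy [0.0945 0.1175] z 0.0778 toolx angle-tracky deg 0.03 F [ 2.28 -2.18 -1.76]
roller-ish 112 gate n 355 [-0.08010842 -0.01269739] [-0.00744734  0.12766199]
```

Call:
carry_out --pt "255 0 0.008 0 0" --pt "255 0 0.01 0 0" --pt "255 0 0.01 0 0" --pt "255 0 0.01 0 0" --pt "255 0 0 0 0"

```text
time: 6.95
tool_pos: [0.6322, 0.087, 0.0784]
eef_rot: [0.816, 0.578, 0.0, -0.0]
wrist_force: [-0.4, -0.1, 0.5]
opening: 0.0001
grip_force: 0.0
```

```bash
cat >> g.py <<'E'
cv2.imwrite("pics/s3.png",cv2.resize(cv2.cvtColor(p["pixels"],cv2.COLOR_RGB2BGR)[120:270,180:400],None,fx=3,fy=3,interpolation=cv2.INTER_CUBIC))
p=arm.camera("top");w=world(p).reshape(-1,3);t=np.c_[trk(w),w[:,2]]
b=t[((t>[-.06,-.21,.055])&(t<[.06,-.07,.075])).all(1)];print("tub rim",b.min(0),b.max(0))
E
python3 g.py
```

```text
t 6.95 track xy [0.1334 0.1179] z 0.0784 toolx angle-tracky deg 0.0 F [-0.43 -0.14  0.47]
roller-ish 76 gate n 362 [-0.08157951 -0.01253914] [-0.05395714  0.13984175]
tub rim [-0.04606039 -0.17947321  0.05512686] [ 0.04517556 -0.08765012  0.06802749]
```

View pics/s3.png

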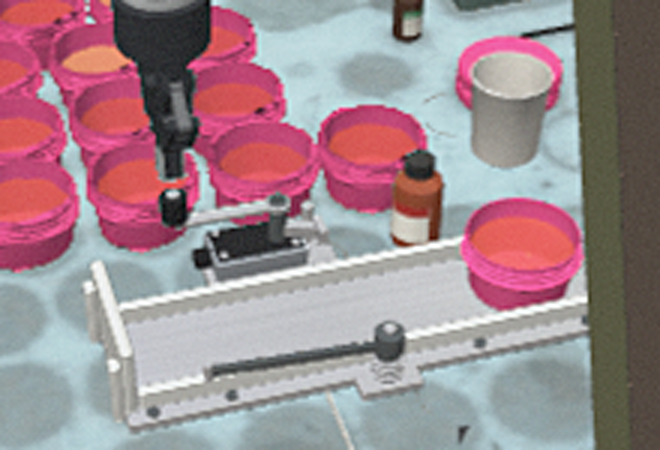

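Call:
carry_out --pt "255 0 0 -0.05 0" --pt "255 0 0 -0.05 0" --pt "255 -0.05 -0.028 0 0" --pt "255 -0.05 -0.028 0 0" --pt "255 -0.05 -0.028 0 0"

```text
time: 7.68
tool_pos: [0.501, -0.0271, 0.1784]
eef_rot: [0.815, 0.579, 0.0, 0.0]
wrist_force: [0.2, -1.1, 0.2]
opening: -0.0001
grip_force: 0.0
```

Call:
carry_out --pt "255 -0.05 -0.028 0 0" --pt "255 -0.043 -0.023 0 0" --pt "255 0 0 0 0"

```text
time: 8.05
tool_pos: [0.4218, -0.0985, 0.1781]
eef_rot: [0.817, 0.577, 0.0, 0.0]
wrist_force: [1.4, -0.1, 0.7]
opening: -0.0
grip_force: 0.0
```

```bash
cat > g2.py <<'E'
from h import *
tool()
p=arm.camera("top");w=world(p).reshape(-1,3);t=np.c_[trk(w),w[:,2]]
p=arm.camera("scene");w2=world(p).reshape(-1,3);t=np.r_[t,np.c_[trk(w2),w2[:,2]]]
c=p["pixels"].reshape(-1,3).astype(int); c=np.r_[c*0,c]
b=t[((t>[-.06,-.21,.055])&(t<[.052,.19,.068])).all(1)];print("rim",len(b),b.min(0),b.max(0))
q=t[((t>[-.03,-.16,.012])&(t<[.03,-.11,.06])).all(1)];print("inside z",len(q),np.percentile(q[:,2],[2,25,50,75,98]))
E
python3 g2.py
```

```text
t 8.05 track xy [-0.0036 -0.1269] z 0.1781 toolx angle-tracky deg -0.19 F [ 1.37 -0.13  0.74]
rim 338 [-0.05976705 -0.18088548  0.05501048] [0.04661292 0.18960464 0.06783867]
inside z 336 [0.04090681 0.04316627 0.04442335 0.04545778 0.04817846]
```

Call:
carry_out --pt "255 0 0.003 0.05 0" --pt "255 0 0 0.05 0" --pt "255 0 0 0.02 0" --pt "255 0 0 0.005 0" --pt "255 0 0 0 0"

```text
time: 8.78
tool_pos: [0.4275, -0.098, 0.0538]
eef_rot: [0.815, 0.579, 0.0, 0.0]
wrist_force: [0.4, -0.3, -0.0]
opening: 0.0
grip_force: 0.0
```

Call:
carry_out --pt "255 0.01 0 0 0" --pt "255 0.01 0 0 0" --pt "255 0.01 0 0 0" --pt "255 0.01 0 0 0" --pt "255 0 0 0 0"

```text
time: 9.4
tool_pos: [0.4403, -0.0601, 0.0537]
eef_rot: [0.815, 0.579, 0.0, 0.0]
wrist_force: [-0.2, -2.5, 2.5]
opening: -0.0002
grip_force: 1.0
```

```bash
python3 g2.py
```

```text
t 9.4 track xy [ 0.0011 -0.0846] z 0.0537 toolx angle-tracky deg 0.11 F [-0.2  -2.46  2.47]
rim 277 [-0.05989354 -0.16303218  0.05501307] [0.03836934 0.18931402 0.06797441]
inside z 472 [0.02841579 0.04535496 0.04691447 0.04873016 0.05792529]
```

Call:
carry_out --pt "255 0.01 0 0 0" --pt "255 0.015 0 0 0" --pt "255 0.015 0 0 0" --pt "255 0.015 0 0 0" --pt "255 0.015 0 0 0"

```text
time: 10.12
tool_pos: [0.4632, 0.0066, 0.0532]
eef_rot: [0.816, 0.579, -0.0, -0.0]
wrist_force: [0.1, -3.1, -0.2]
opening: -0.0
grip_force: 1.0
```

Call:
carry_out --pt "255 0.015 0 0 0" --pt "255 0.015 0 0 0" --pt "255 0.015 0 0 0" --pt "255 0.015 0 0 0" --pt "255 0.015 0 0 0"

```text
time: 10.75
tool_pos: [0.4881, 0.0771, 0.0533]
eef_rot: [0.816, 0.578, -0.0, -0.0]
wrist_force: [-0.7, -1.4, 0.2]
opening: 0.0002
grip_force: 1.0
```

Call:
carry_out --pt "255 0.015 0 0 0" --pt "255 0.015 0 0 0" --pt "255 0.015 0 0 0" --pt "255 0.012 0 0 0" --pt "255 0.01 0 0 0"

```text
time: 11.38
tool_pos: [0.5102, 0.1401, 0.0533]
eef_rot: [0.816, 0.578, -0.0, -0.0]
wrist_force: [-0.3, -1.8, -0.5]
opening: 0.0001
grip_force: 1.0
```

Run:
```python
from h import *
tool()
p=arm.camera("scene");cv2.imwrite("pics/s4.png",cv2.resize(cv2.cvtColor(p["pixels"],cv2.COLOR_RGB2BGR)[120:270,180:400],None,fx=3,fy=3,interpolation=cv2.INTER_CUBIC))
```

```text
t 11.38 track xy [0.0006 0.1275] z 0.0533 toolx angle-tracky deg 0.04 F [-0.28 -1.8  -0.54]
```

View pics/s4.png

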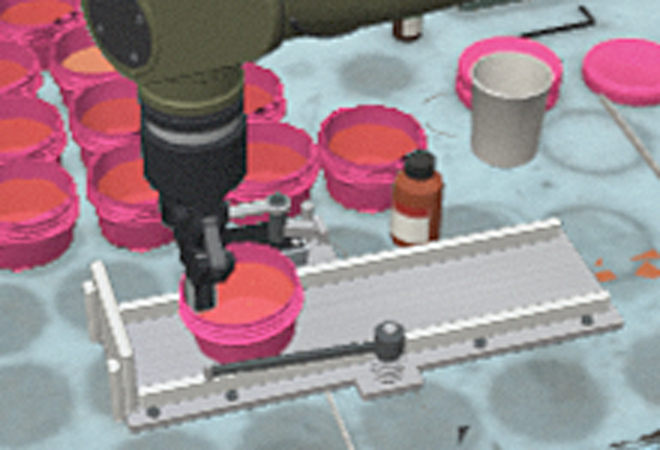

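Call:
carry_out --pt "255 0.01 0 0 0" --pt "255 0.01 0 0 0" --pt "255 0.01 0 0 0" --pt "255 0.006 0 0 0" --pt "255 0 0 0 0"

```text
time: 12.05
tool_pos: [0.5221, 0.1738, 0.0535]
eef_rot: [0.816, 0.579, 0.0, 0.0]
wrist_force: [-1.0, -1.0, 0.9]
opening: -0.0003
grip_force: 1.0
```

Call:
carry_out --pt "255 0.003 0 0 0" --pt "255 0.002 0 0 0" --pt "255 0.002 0 0 0" --pt "255 0 0 0 0"

```text
time: 12.55
tool_pos: [0.5242, 0.18, 0.0533]
eef_rot: [0.816, 0.578, -0.0, -0.0]
wrist_force: [-0.8, -2.0, 0.5]
opening: -0.0
grip_force: 1.0
```

```bash
cat > g3.py <<'E'
from h import *
tool()
for n in("top","scene"):
    w=world(arm.camera(n)).reshape(-1,3);t=np.c_[trk(w),w[:,2]]
    b=t[((t>[-.056,.05,.055])&(t<[.052,.188,.068])).all(1)];print("rim",len(b),b.min(0),b.max(0))
E
python3 g3.py
```

```text
t 12.55 track xy [0.0007 0.1698] z 0.0533 toolx angle-tracky deg 0.03 F [-0.83 -2.01  0.51]
rim 28 [-0.00506     0.09138619  0.05513486] [0.04501442 0.1547206  0.06780651]
rim 322 [-0.04417872  0.09183634  0.05500115] [0.05050527 0.1833168  0.06799022]
```

Call:
carry_out --pt "255 0.001 0 0 0" --pt "255 0.001 0 0 0" --pt "255 0.001 0 0 0" --pt "255 0 0 0 0"

```text
time: 13.15
tool_pos: [0.5252, 0.1829, 0.0533]
eef_rot: [0.816, 0.578, 0.0, 0.0]
wrist_force: [0.5, -1.6, -0.1]
opening: -0.0
grip_force: 1.0
```

Call:
carry_out --pt "255 0.001 0 0 0" --pt "255 0.001 0 0 0" --pt "255 0.001 0 0 0" --pt "255 0 0 0 0"

```text
time: 13.65
tool_pos: [0.526, 0.185, 0.0532]
eef_rot: [0.816, 0.578, -0.001, 0.0]
wrist_force: [-0.9, -4.9, 0.7]
opening: 0.0
grip_force: 2.6
```

Contact with the stop (force rising). Back off and lift out.

Call:
carry_out --pt "255 -0.01 0 0 0" --pt "255 -0.012 0 0 0" --pt "255 0 0 -0.05 0" --pt "255 0 0 -0.06 0" --pt "255 0 0 -0.06 0"

```text
time: 14.28
tool_pos: [0.5184, 0.1644, 0.2249]
eef_rot: [0.816, 0.578, 0.0, -0.0]
wrist_force: [1.4, -0.6, -0.6]
opening: 0.0002
grip_force: 0.0
```

Call:
carry_out --pt "255 -0.05 0 -0.03 0" --pt "255 -0.05 0 0 0" --pt "255 0 0 0 0"

```text
time: 14.65
tool_pos: [0.4852, 0.0682, 0.2542]
eef_rot: [0.817, 0.577, 0.001, 0.001]
wrist_force: [-0.3, 0.8, 0.4]
opening: -0.0001
grip_force: 0.0
```

```bash
python3 g3.py
python3 - <<'E'
from h import *
p=arm.camera("scene");cv2.imwrite("pics/s5.png",cv2.resize(cv2.cvtColor(p["pixels"],cv2.COLOR_RGB2BGR)[120:270,180:400],None,fx=3,fy=3,interpolation=cv2.INTER_CUBIC))
E
```

```text
t 14.65 track xy [0.001  0.0514] z 0.2542 toolx angle-tracky deg -0.2 F [-0.32  0.84  0.38]
rim 97 [-0.0420604   0.09417141  0.05527128] [0.04580947 0.18475909 0.06781307]
rim 296 [-0.04464672  0.09254182  0.05500366] [0.05017324 0.18389031 0.06798463]
```

View pics/s5.png

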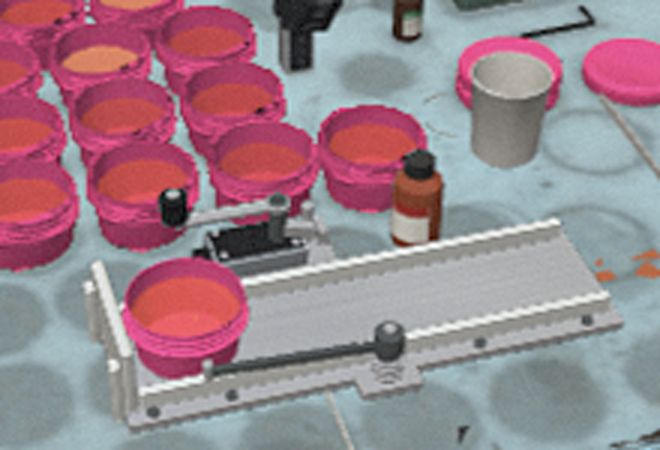

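The tub is upright against the end stop (about 185,315 in the crop), the gate lies open along the rail, and the roller is back at rest (173,207).

```bash
python3 -c "
from cell import arm
print(arm.hand_in())"
```

```text
the job is handed in; nothing more can be done
None
```

The lever clicked under a gentle push (about 5 N at most) and sprang back, the gate is open, the tub rests upright against the end stop, and the job is handed in; no verdict came back.

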